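# Hang the sample pail on the tare scale

## Robot

A 7-joint arm with a two-finger parallel gripper is mounted at the origin on the work surface. World frame = base frame: x ahead of the robot, y to its left, z up, the work surface at z = 0. Lengths are in m, angles in rad, forces in N, time in s.
With the tool pointing down it reaches from about 0.4 to 0.75 m from the base axis. Payload 19.5 kg.
Tool frame: the origin (TCP) lies on the mounting face of the last link; the fingertips stand 173 mm ahead of it and the grasp point (between the pads) lies 155 mm ahead of it (bot.nose_length is the distance from the TCP to the fingertips, in m); z points along the fingers, y is the line along which they close (so a half turn about z gives the same grasp; the last joint's range is limited). The gripper opens to 85 mm and grips with 20 to 120 N. Pads are 22 mm wide; open, the fingers measure 114 mm over their backs; the gripper's body (76 mm by 85 mm) begins 54 mm behind the grasp point. The pads swing forward as they close: fully open they stand 13 mm farther back than shut.
Start: joints at [1.078, 0.707, -0.028, 1.485, 0.022, 0.951, -0.075], TCP at [0.251, -0.518, 0.405] pointing down, gripper open.
Joint ranges: [-2.71, 2.71], [-0.32, 2.16], [-1.57, 1.52], [0, 2.45], [-1.46, 4.6], [0, 2.02], [-2.83, 2.83]. Speed limits (rad/s): [1.89, 1.89, 2.57, 2.57, 3.01, 3.01, 3.01].

## Interface

Orientations are given as a 3x3 rotation matrix whose columns are the frame's x, y, z axes.
In Python, from workcell import monitor, read_camera, calibration, order, bot gives the robot as it stands.
- The arm moves only by the tool step_arm, never from a script. Its argument "commands" is a list of rows, each a list of 5 numbers: the opening, from -1 (shut) to 1 (fully open), then the shift along the tool's x, y, z normalised to -1 to 1, where 1 is 0.1 m, then the turn about the tool's z normalised to -1 to 1, where 1 is 90 degrees. A call has exactly 5 rows; each row is the pose to reach, as a shift and turn from the pose commanded when the call began, along the tool's axes at that moment; what a row does not reach only later rows make up. A row lasts 1/8 s, in which the tool goes at most 62.5 mm and 10.7 degrees, less where a joint would pass 70% of its speed; a pose out of reach is approached as far as the arm can. A call with a number of a shift or a turn outside -1 to 1 is refused whole. A call with a gripper value outside its range is refused whole. The fingers move at their own pace and stop on an object; "force" is the grip in N (left out, the last holds). Time passes only in rows, so rows that repeat a pose let the fingers close, or fill a call up. It gives the time, the measured TCP pose, the force, the opening and the grip force at its end, in the units of the state.
- monitor.state(): the state, without advancing time (a new reading comes with each control period).
- read_camera(name): name is "side" or "top"; returns the picture (384x512x3 uint8, red, green, blue); there is no depth.
- calibration(name): a dict with "vfov" (degrees; the focal length in pixels is half the picture's height over the tangent of half this angle, whatever the lens; pixels are square), "cx", "cy" (the principal point, pixels), "R" (3x3) and "t" (3): a world point X has camera coordinates R X + t. Camera axes: x right, y down, z forward; pixel columns grow to the right and rows downward; lengths in m; the calibration is good to about 2 mm. A picture is of the moment at which its call begins. calibration takes no time and is no camera call.
- order.sign_off(): hands the job in; it is judged then, once.
The state is a dict: "clock": time; "q": joint angles; "dq": joint speeds; "joint_torque": joint torques, N m; "ee_pos": TCP position; "ee_rot": TCP orientation; "ft_force": force on the tool from outside, world axes, zero at the start; "torque": the same for the moment, N m; "gripper_width": finger opening in m; "gripper_force": force on a finger pad.
Only numpy, scipy, OpenCV 4.12 (cv2) and the standard library are available. Lean on these libraries where they do the work, as an engineer would, in place of code of your own. Each camera call takes 0.05 s, during which the arm holds its last target. There are 200 camera calls.

## Task

In this grain-testing lab, the empty blue-banded pail has to be tared. Bring the pail to the hanging scale so that its bail handle stands over the lowered hook, then throw the orange lift handle a full quarter turn to its raised stop, so that the hook picks the pail up by its bail and it hangs still, roughly level and clear of the bench. Do not tip the pail, and leave the jar, the dish and the brush where they are.

Things in the scene. Friction and masses are not known exactly. Their poses are not given: they have to be found in the camera images.
- pail: loose open steel pail with a blue band, 130 (x) x 100 (y) x 80 mm high, walls 4 mm, 0.3 to 0.6 kg. A rigid upright blue bail of 8 mm wire spans it in its y-z plane at x = 0: feet at y +-46 mm on the rim, sides up to y +-42, z 150 mm, then arching in to the top, wire centre z 176 mm (170 at y +-24). Origin: centre of the underside; z up. Symmetric under a half turn.
- bail_mid (a point): underside of the bail wire at its top middle, 172 mm above the pail's origin; axes as the pail's
- hook: scale's hook carriage on a 24 mm column: a dark 8 mm wire arm reaching 140 mm from the column along its -x, roughly towards the robot, to an upturned red tip. Origin on the column's axis at seat height; z up. Only the lift handle moves it, straight up. The column's 12 mm base plate starts 30 mm in front (-x) of its axis; further out the bench under the hook is clear.
- hook_seat (a point): top of the wire at the hook's seat, 120 mm from the column axis; axes as the hook's. Height 139 mm lowered, 183 mm raised. Red tip: 20 mm further to -x, top 13 mm above the seat; from 25 mm behind the seat (+x) the wire is 8 to 10 mm above it. Lowered, it all passes under the bail of a pail standing on the bench; the bail's plane should be across the hook within 30 degrees.
- lift_handle (a joint): angle of the orange lift handle about its vertical axis: 0 = lowered (points along the hook's -x), 1.571 = raised (points along the hook's -y). It grows counter-clockwise seen from above, has a firm stop at each end, stays where it is left, and takes about 3 to 8 N at the grip. The hook rises in step with it, 28 mm per rad
- handle_grip (a point): middle of the handle's upright round grip, 20 mm diameter, from z 46 to 80 mm, 75 mm from the handle's axis; this point is at z 68 mm; a 16 x 10 mm flat bar at z 44 to 54 mm joins it to the axis
- handle_axis (a point): point on the handle's vertical turning axis at z 50 mm, fixed to the scale, 20 mm to -x and 150 mm to -y of the hook seat, on a 40 mm high white housing (70 mm wide along the hook's y, reaching from 50 mm in front of this axis to 120 mm behind it); axes as the hook's
- jar: bystander: amber glass jar with blue lid, 64 mm diameter, 115 mm high, origin at the centre of its underside
- dish: bystander: white ceramic dish, 90 mm diameter, 22 mm high, origin at the centre of its underside
- brush: bystander: small brush lying along its x with its handle to -x, about 200 mm long and under 35 mm high
Things that resemble listed ones, but are neither listed nor needed, are in the scene too. What is meant by the pail is not pink, and is the larger of those in its own colour.

How it is judged:
On the way:
1. the bail stands over the hook, between its tip and the column, while the lift handle is still lowered (x of bail_mid in the frame of hook_seat between -0.014 and 0.055 m and y of bail_mid in the frame of hook_seat between -0.03 and 0.03 m and value of joint lift_handle below 0.4 rad), for 0.2 s.
At the end, for the whole second after the job is handed in: lift handle over 1.45 rad; pail hanging on the hook by its bail, the bail's middle within 30 mm sideways of the seat and from 14 mm in front of it (-x) to 55 mm behind; underside centre over 6 mm above the bench; tilt under 0.3 rad; slower than 0.06 m/s (x of bail_mid in the frame of hook_seat between -0.014 and 0.055 m and y of bail_mid in the frame of hook_seat between -0.03 and 0.03 m and value of joint lift_handle above 1.45 rad and contact force between pail and hook above 1.5 N and height (world z) of pail above 0.006 m and angle between pail's own z axis and vertical below 0.3 rad and linear speed of pail below 0.06 m/s); the robot touches nothing.
It fails at once if the pail is tipped by more than 0.6 rad (angle between pail's own z axis and vertical above 0.6 rad).
It fails at once if the jar is moved by more than 30 mm (distance of jar from where it was at the start of the episode above 0.03 m).
It fails at once if the dish is moved by more than 30 mm (distance of dish from where it was at the start of the episode above 0.03 m).
It fails at once if the brush is moved by more than 30 mm (distance of brush from where it was at the start of the episode above 0.03 m).
It also fails if it takes over 58 s, if anything falls off the work surface, if the arm or the gripper's body presses on something with over 40 N, if the wrist force passes 120 N, or if a joint passes its speed limit or range.

## Working session

There is one attempt and no reset: what is moved stays moved. The work goes in short steps, Python scripts to look and compute and a tool call to move; the robot and the scene stay as the last step left them, time stands still between calls to the robot, and variables do not carry over. Pictures are saved under pics/ and viewed, at most 10 in all, crops included, and the job is handed in when it is done.

Besides the shell and the picture viewer there is one more tool, called after "Request:" by a JSON object that holds its "op" and its "data", one argument or row to a line. step_arm: Moves the arm, as the interface text tells. Scaled input: -1 to 1 covers 0.1 m each way for a shift and 90 degrees each way for a turn. Its arguments: {"type":"object","properties":{"commands":{"type":"array"},"force":{"type":"number"}},"required":["commands"]}

```bash
mkdir -p pics; ls
python3 - <<'E'
from workcell import *
import cv2,numpy as np
for n in("side","top"):
    im=read_camera(n);cv2.imwrite(f"pics/{n}0.png",im[...,::-1]);c=calibration(n);print(n,c)
s=monitor.state();print(s["clock"],s["ee_pos"],s["ee_rot"],s["gripper_width"])
E
```

```text
pics
side {'vfov': 53.35873435359587, 'cx': 255.96173418332916, 'cy': 187.21782460044577, 'R': array([[-0.92479082, -0.38006222, -0.01773809],
       [-0.288355  ,  0.73053328, -0.61900931],
       [ 0.24822032, -0.56733926, -0.78518331]]), 't': array([0.4875289 , 0.2265248 , 1.01792512])}
top {'vfov': 54.08553666309388, 'cx': 257.6365003281887, 'cy': 193.73386259256583, 'R': array([[-0.00575448, -0.99971983, -0.02295976],
       [-0.98137197,  0.01005503, -0.19185397],
       [ 0.19203108,  0.02142804, -0.98115488]]), 't': array([0.00992418, 0.54967792, 1.14576073])}
0.1 [ 0.2505008  -0.5174959   0.40429537] [[ 9.00081302e-01  4.35721735e-01 -4.67994443e-04]
 [ 4.35721982e-01 -9.00080921e-01  8.30981295e-04]
 [-5.91562578e-05 -9.51866193e-04 -9.99999545e-01]] 0.08549690454767414
```

View pics/side0.png

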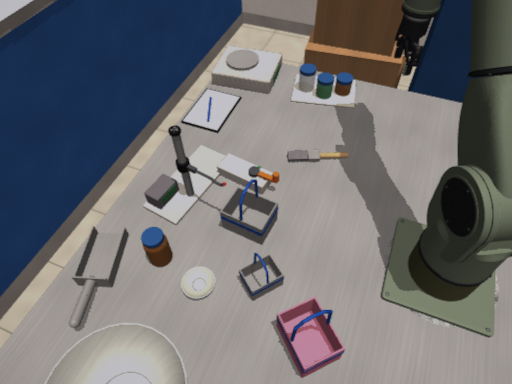

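View pics/top0.png

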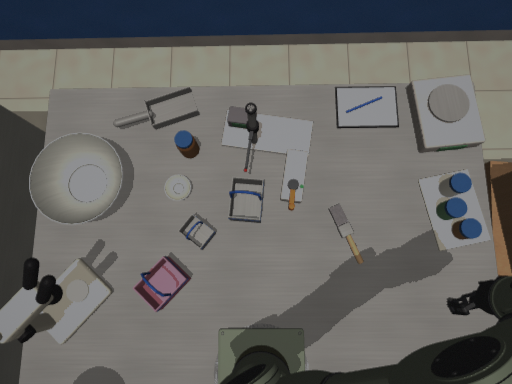

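The top view shows three pails: large grey with a blue band at (247,200), small grey at (198,231) and pink at (162,283). The one meant is the grey one at (247,200), because it isn't pink and is the larger of its colour. The hook tip is at about (246,170), the handle pivot at (293,185) and the grip at (292,205). I'll confirm with one enlarged crop.

```bash
python3 - <<'E'
import cv2,numpy as np
a=cv2.imread("pics/top0.png")[95:245,170:330];b=cv2.imread("pics/side0.png")[120:270,140:300]
f=lambda x:cv2.resize(x,(400,375),interpolation=cv2.INTER_CUBIC)
cv2.imwrite("pics/crop0.png",np.hstack([f(a),f(b)]))
E
cat > h.py <<'E'
from workcell import *
import cv2,numpy as np
def ray(n,uv):
    c=calibration(n);f=192/np.tan(np.radians(c["vfov"]/2))
    d=c["R"].T@np.array([(uv[0]-c["cx"])/f,(uv[1]-c["cy"])/f,1]);return -c["R"].T@c["t"],d/np.linalg.norm(d)
def plane(n,uv,z):
    o,d=ray(n,uv);return o+d*(z-o[2])/d[2]
def two(a,b):
    (o,d),(p,e)=ray("top",a),ray("side",b)
    s=np.linalg.lstsq(np.c_[d,-e],p-o,rcond=None)[0];x,y=o+s[0]*d,p+s[1]*e
    return (x+y)/2,np.linalg.norm(x-y)
def proj(n,X):
    c=calibration(n);f=192/np.tan(np.radians(c["vfov"]/2));q=c["R"]@X+c["t"];return q[:2]/q[2]*f+[c["cx"],c["cy"]]
def blobs(im,m,amin=6):
    n,l,st,ce=cv2.connectedComponentsWithStats(m.astype(np.uint8));return [(st[i],ce[i],l==i) for i in range(1,n) if st[i][4]>=amin]
def masks(im):
    h=cv2.cvtColor(im,cv2.COLOR_RGB2HSV).astype(int);H,S,V=h[...,0],h[...,1],h[...,2]
    return dict(blue=(H>105)&(H<128)&(S>110)&(V>50),red=((H<5)|(H>172))&(S>150)&(V>90),orange=(H>=6)&(H<15)&(S>180)&(V>130))
E
python3 - <<'E'
from h import *
np.set_printoptions(precision=3,suppress=True)
for n,(x0,y0,x1,y1) in dict(top=(170,95,330,260),side=(140,120,300,300)).items():
    im=cv2.imread(f"pics/{n}0.png")[...,::-1].copy()
    for k,m in masks(im).items():
        mm=np.zeros_like(m);mm[y0:y1,x0:x1]=m[y0:y1,x0:x1]
        for st,ce,_ in blobs(im,mm,3): print(n,k,st,ce)
E
```

```text
top blue [175 131  18  17 235] [183.119 139.043]
top blue [230 191  31   9  73] [245.205 192.685]
top blue [186 222  17  17  32] [191.969 229.031]
top red [244 169   3   3   6] [245.167 169.833]
side blue [140 120  10  12  63] [142.952 123.571]
side blue [239 180  19  40 151] [246.358 194.907]
side blue [221 208  57  28 157] [249.529 224.395]
side blue [141 227  23  21 361] [152.119 236.956]
side blue [254 253  14  30  65] [261.708 264.092]
side blue [250 278  33  17  43] [265.163 287.186]
side red [222 183   4   2   7] [223.714 183.571]
side orange [258 172  21   8  67] [268.194 175.343]
```

View pics/crop0.png

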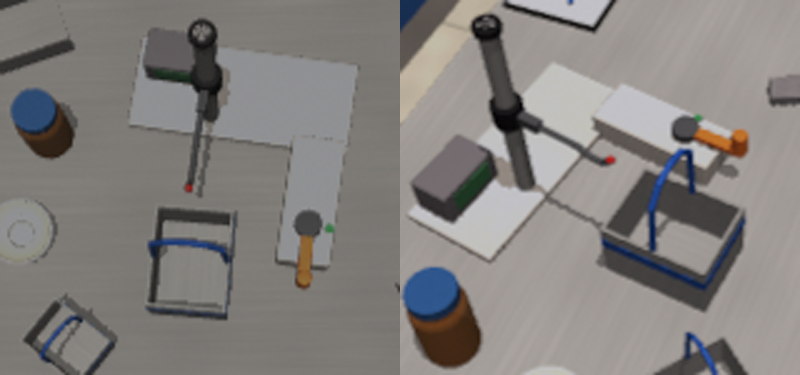

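The crop confirms it: the grey pail with the blue band and bail at (247,200) is the larger grey one. In the crop its outer rim corners are near (155,208), (237,208), (228,317) and (147,310). The hook's red tip is just beyond it at (189,187), and the orange handle is lowered.

Run:
```python
from h import *
np.set_printoptions(precision=4,suppress=True)
print("tip",two((245.2,169.8),(223.7,183.6)))
c=lambda x,y:(170+x/2.5,95+y/2.5); s=lambda x,y:(140+(x-400)/2.5,120+y/2.5)
print("colbase side",plane("side",s(527,187),0.012))
print("arm root",two(c(207,88),s(527,120)))
print("axis",two(c(308,222),s(685,128)), plane("top",c(308,222),.06))
print("grip top",two(c(304,281),s(740,136)),plane("top",c(304,279),.08))
R=np.array([plane("top",c(*p),.08) for p in((155,208),(237,208),(228,317),(147,310))]);print("rim",R,R.mean(0))
for i in range(4):print(np.linalg.norm(R[i]-R[i-1]))
R=np.array([plane("side",s(*p),.08) for p in((655,163),(745,208),(712,262),(603,228))]);print("rim side",R,R.mean(0))
im={n:cv2.imread(f"pics/{n}0.png")[...,::-1].copy() for n in("top","side")}
m=masks(im["top"])["blue"];m[:,:228]=0;m[:,263:]=0;m[:188]=0;m[202:]=0
ys,xs=np.nonzero(m);
for x in range(230,262):print(x,ys[xs==x],end=" ")
m=masks(im["side"])["blue"];m[:178]=0;m[:,:237]=0;m[:,260:]=0;m[222:]=0
ys,xs=np.nonzero(m);print()
for y in range(179,222):print(y,xs[ys==y].min(initial=999),xs[ys==y].max(initial=0),end="; ")
for n in im:
  k=calibration(n);print(n,-k["R"].T@k["t"])
```

```text
tip (array([0.603 , 0.0398, 0.1482]), np.float64(0.002026549482218844))
colbase side [0.7351 0.0223 0.012 ]
arm root (array([0.7242, 0.0158, 0.1385]), np.float64(0.013509139732908813))
axis (array([ 0.5799, -0.1091,  0.0483]), np.float64(0.004280744591999725)) [ 0.5795 -0.1079  0.06  ]
grip top (array([ 0.5016, -0.0999,  0.0759]), np.float64(0.0010314417964185291)) [ 0.503  -0.0997  0.08  ]
rim [[ 0.5951  0.0853  0.08  ]
 [ 0.594  -0.0178  0.08  ]
 [ 0.4566 -0.0055  0.08  ]
 [ 0.4661  0.0943  0.08  ]] [0.528  0.0391 0.08  ]
0.12933715254485417
0.10317894291284478
0.1379335147862709
0.10020818962749914
rim side [[ 0.5786 -0.022   0.08  ]
 [ 0.4589  0.0001  0.08  ]
 [ 0.4671  0.0801  0.08  ]
 [ 0.5952  0.0833  0.08  ]] [0.525  0.0354 0.08  ]
230 [192 193 194] 231 [192 193 194 196 197] 232 [191 192 193] 233 [191 192 193] 234 [191 192] 235 [191 192] 236 [191 192] 237 [191 192] 238 [191 192] 239 [191 192] 240 [191 192] 241 [191 192] 242 [191 192] 243 [191 192] 244 [191 192] 245 [191 192] 246 [191 192] 247 [191 192 193] 248 [191 192 193] 249 [192 193] 250 [192 193] 251 [192 193] 252 [192 193] 253 [192 193] 254 [192 193 194] 255 [193 194] 256 [193 194] 257 [193 194 195] 258 [194 195] 259 [194 195 196 197] 260 [197 198 199] 261 [] 
179 999 0; 180 251 255; 181 250 256; 182 249 256; 183 248 256; 184 247 256; 185 246 256; 186 246 256; 187 246 256; 188 245 256; 189 244 257; 190 243 257; 191 243 257; 192 242 256; 193 242 256; 194 242 257; 195 241 257; 196 241 257; 197 241 243; 198 240 243; 199 240 242; 200 240 242; 201 239 242; 202 239 242; 203 239 241; 204 239 241; 205 240 241; 206 240 241; 207 240 241; 208 240 241; 209 240 241; 210 240 241; 211 240 241; 212 240 241; 213 240 241; 214 240 241; 215 240 241; 216 240 241; 217 240 241; 218 240 241; 219 240 241; 220 999 0; 221 999 0; top [ 0.3195 -0.0202  1.2299]
side [0.2635 0.5973 0.9481]
```

Run:
```python
from h import *
np.set_printoptions(precision=4,suppress=True)
for u,v in((236,191.5),(246,191.5),(254,192.8)): print(plane("top",(u,v),.178))
print("small pail corner",plane("top",(216,233),.05),"dish",plane("top",(178,188),.01))
```

```text
[0.5325 0.0646 0.178 ]
[0.5322 0.036  0.178 ]
[0.5282 0.0132 0.178 ]
small pail corner [0.4261 0.1371 0.05  ] dish [0.5804 0.2718 0.01  ]
```

Request:
{"op": "step_arm", "data": {
  "commands": [
    [1,0.2,-0.2,0,0],
    [1,0.4,-0.4,0,0],
    [1,0.6,-0.6,0,0],
    [1,0.8,-0.8,0,0],
    [1,0.96,-1,0,0]
  ]
}}

```text
clock: 0.72
ee_pos: [0.2937, -0.3847, 0.4045]
ee_rot: [[0.9, 0.436, -0.0], [0.436, -0.9, 0.0], [0.0, -0.001, -1.0]]
ft_force: [0.1, 0.1, -0.8]
gripper_width: 0.0855
gripper_force: 0.0
```

Request:
{"op": "step_arm", "data": {
  "commands": [
    [1,0.2,-0.2,0,0],
    [1,0.4,-0.4,0,0],
    [1,0.6,-0.6,0,0],
    [1,0.8,-0.8,0,0],
    [1,0.96,-1,0,0]
  ]
}}

```text
clock: 1.35
ee_pos: [0.3365, -0.2529, 0.4046]
ee_rot: [[0.9, 0.436, -0.0], [0.436, -0.9, 0.0], [-0.0, -0.0, -1.0]]
ft_force: [0.2, -0.9, 0.5]
gripper_width: 0.0854
gripper_force: 0.0
```

Request:
{"op": "step_arm", "data": {
  "commands": [
    [1,0.2,-0.2,0,0],
    [1,0.4,-0.4,0,0],
    [1,0.6,-0.6,0,0],
    [1,0.8,-0.8,0,0],
    [1,0.96,-1,0,0]
  ]
}}

```text
clock: 1.98
ee_pos: [0.3793, -0.1211, 0.4046]
ee_rot: [[0.9, 0.436, -0.0], [0.436, -0.9, 0.0], [-0.0, -0.0, -1.0]]
ft_force: [0.2, -0.5, 0.7]
gripper_width: 0.085
gripper_force: 0.0
```

Request:
{"op": "step_arm", "data": {
  "commands": [
    [0.2,0.2,-0.2,0,0.1],
    [0.2,0.4,-0.4,0,0.2],
    [0.2,0.6,-0.6,0,0.3],
    [0.2,0.8,-0.8,0,0.36],
    [0.2,0.96,-1,0,0.36]
  ]
}}

```text
clock: 2.6
ee_pos: [0.4222, 0.0109, 0.4046]
ee_rot: [[0.993, -0.116, -0.0], [-0.116, -0.993, -0.0], [-0.0, 0.0, -1.0]]
ft_force: [0.1, -0.3, -0.3]
gripper_width: 0.0509
gripper_force: 0.0
```

Request:
{"op": "step_arm", "data": {
  "commands": [
    [0.2,0.09,-0.33,0.2,0],
    [0.2,0.09,-0.33,0.4,0],
    [0.2,0.09,-0.33,0.6,0],
    [0.2,0.09,-0.33,0.8,0],
    [0.2,0.09,-0.33,1,0]
  ]
}}

```text
clock: 3.22
ee_pos: [0.4346, 0.0416, 0.304]
ee_rot: [[0.993, -0.114, -0.0], [-0.114, -0.993, 0.0], [-0.0, -0.0, -1.0]]
ft_force: [0.3, 0.3, 0.8]
gripper_width: 0.051
gripper_force: 0.0
```

Request:
{"op": "step_arm", "data": {
  "commands": [
    [0.2,0,0,0.25,0],
    [0.2,0,0,0.5,0],
    [0.2,0,0,0.75,0],
    [0.2,0,0,1,0],
    [0.2,0,0,1,0]
  ]
}}

```text
clock: 3.85
ee_pos: [0.4343, 0.0414, 0.2037]
ee_rot: [[0.993, -0.115, -0.003], [-0.115, -0.993, -0.0], [-0.003, 0.0, -1.0]]
ft_force: [0.3, 1.1, -0.4]
gripper_width: 0.0513
gripper_force: 0.0
```

Run:
```python
from h import *
np.set_printoptions(precision=4,suppress=True)
t=read_camera("top");s=read_camera("side")
print(monitor.state()["ee_pos"],monitor.state()["q"])
f=lambda x:cv2.resize(x,(400,400),interpolation=cv2.INTER_CUBIC)
cv2.imwrite("pics/p1.png",np.hstack([f(t[110:270,170:330]),f(s[130:290,180:340])])[...,::-1])
```

```text
[0.4346 0.0415 0.2052] [-0.1864  0.9179  0.0323  2.1489 -0.3307  0.0794 -1.5226]
```

View pics/p1.png

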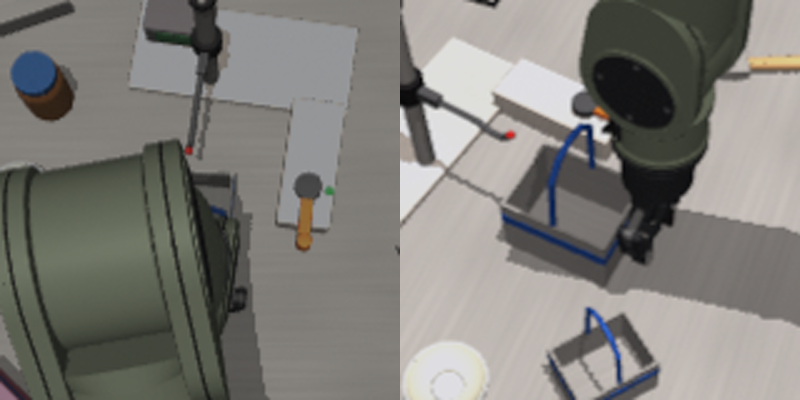

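The gripper stands in front of the pail's near wall, at crop right (640,235). The bail at (575,130) and hook tip (510,135) are clear of it. I'll push straight along world x.

Request:
{"op": "step_arm", "data": {
  "commands": [
    [0.2,0.1,-0.01,0,0],
    [0.2,0.2,-0.02,0,0],
    [0.2,0.3,-0.03,0,0],
    [0.2,0.4,-0.04,0,0],
    [0.2,0.5,-0.06,0,0]
  ]
}}

```text
clock: 4.58
ee_pos: [0.4856, 0.0417, 0.2047]
ee_rot: [[0.993, -0.115, -0.0], [-0.115, -0.993, -0.0], [-0.0, 0.0, -1.0]]
ft_force: [-3.2, -0.8, 0.7]
gripper_width: 0.051
gripper_force: 0.0
```

Request:
{"op": "step_arm", "data": {
  "commands": [
    [0.2,0.1,-0.01,0,0],
    [0.2,0.2,-0.02,0,0],
    [0.2,0.3,-0.03,0,0],
    [0.2,0.4,-0.05,0,0],
    [0.2,0.4,-0.05,0,0]
  ]
}}

```text
clock: 5.2
ee_pos: [0.5259, 0.0423, 0.2047]
ee_rot: [[0.993, -0.114, 0.001], [-0.114, -0.993, 0.0], [0.001, -0.0, -1.0]]
ft_force: [0.1, 0.1, 0.5]
gripper_width: 0.0515
gripper_force: 0.0
```

Run:
```python
from h import *
np.set_printoptions(precision=4,suppress=True)
t=read_camera("top");s=read_camera("side")
print(monitor.state()["ee_pos"],monitor.state()["q"])
for n,im in(("top",t),("side",s)):
  for st,ce,_ in blobs(im,masks(im)["blue"],5):
    if st[0]>190 and st[0]<280 and st[1]>120 and st[1]<260: print(n,st,ce)
f=lambda x:cv2.resize(x,(400,400),interpolation=cv2.INTER_CUBIC)
cv2.imwrite("pics/p2.png",np.hstack([f(t[110:270,170:330]),f(s[130:290,140:300])])[...,::-1])
```

```text
[0.5252 0.0422 0.2047] [-0.2088  0.9655  0.1284  1.8343 -0.3032  0.3606 -1.5362]
side [212 172  18  40 103] [216.9806 189.5534]
side [231 181   3   8  11] [231.9091 184.9091]
side [197 207  42  20 109] [217.6881 217.4954]
side [254 253  14  30  65] [261.7077 264.0923]
```

View pics/p2.png

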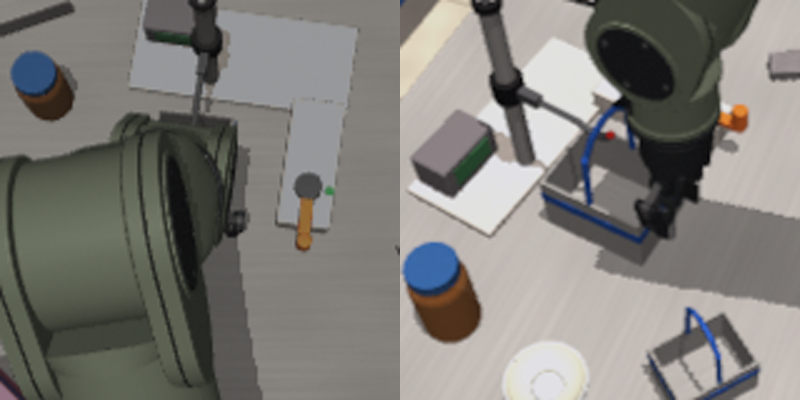

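The bail, at right (590,150), now reaches the red tip at (610,135) but needs to go a bit further. I'll measure how far it moved.

Run:
```python
from h import *
np.set_printoptions(precision=4,suppress=True)
s=cv2.imread("pics/side0.png")[...,::-1].copy();s2=read_camera("side")
def leg(im,x0,x1,y0,y1):
    m=masks(im)["blue"];o=np.zeros_like(m);o[y0:y1,x0:x1]=m[y0:y1,x0:x1]
    ys,xs=np.nonzero(o);lo=ys.max();k=(ys<=lo)&(ys>lo-10);top=ys.min()
    return (xs[k].mean(),lo),(xs[ys==top].mean(),top)
a=leg(s,237,260,178,222);b=leg(s2,210,230,165,213);print(a,b)
for z,i in((.08,0),(.176,1)):
    p,q=plane("side",a[i],z),plane("side",b[i],z);print(p,q,q-p)
```

```text
((np.float64(240.5), np.int64(219)), (np.float64(253.0), np.int64(180))) ((np.float64(214.94736842105263), np.int64(211)), (np.float64(225.5), np.int64(172)))
[0.5352 0.0872 0.08  ] [0.6116 0.0891 0.08  ] [ 0.0764  0.0019 -0.    ]
[0.5239 0.02   0.176 ] [0.6027 0.0215 0.176 ] [0.0787 0.0014 0.    ]
```

Request:
{"op": "step_arm", "data": {
  "commands": [
    [0.2,0.04,-0.005,0,0],
    [0.2,0.08,-0.01,0,0],
    [0.2,0.12,-0.015,0,0],
    [0.2,0.16,-0.02,0,0],
    [0.2,0.2,-0.025,0,0]
  ]
}}

```text
clock: 5.98
ee_pos: [0.5457, 0.0424, 0.2047]
ee_rot: [[0.993, -0.114, -0.0], [-0.114, -0.993, 0.0], [-0.0, -0.0, -1.0]]
ft_force: [-2.3, -0.5, 0.8]
gripper_width: 0.0514
gripper_force: 0.0
```

Run:
```python
from h import *
np.set_printoptions(precision=4,suppress=True)
s=cv2.imread("pics/side0.png")[...,::-1].copy();s2=read_camera("side")
print(monitor.state()["ee_pos"])
def leg(im,x0,x1,y0,y1):
    m=masks(im)["blue"];o=np.zeros_like(m);o[y0:y1,x0:x1]=m[y0:y1,x0:x1]
    ys,xs=np.nonzero(o);lo=ys.max();k=(ys<=lo)&(ys>lo-10);top=ys.min()
    return (xs[k].mean(),lo),(xs[ys==top].mean(),top)
for st,ce,_ in blobs(s2,masks(s2)["blue"],5):
    if 190<st[0]<280 and 120<st[1]<260: print(st,ce);B=st
a=leg(s,237,260,178,222);b=leg(s2,203,223,163,211);print(a,b)
for z,i in((.08,0),(.176,1)):
    p,q=plane("side",a[i],z),plane("side",b[i],z);print(p,q,q-p)
cv2.imwrite("pics/p3.png",cv2.resize(s2[130:260,150:280],(585,585),interpolation=cv2.INTER_CUBIC)[...,::-1])
```

```text
[0.5461 0.0424 0.2047]
[206 170  16  40 105] [210.819  187.2381]
[226 182   3   6  10] [226.7 185.2]
[192 206  41  19 108] [212.3148 215.7315]
[254 253  14  30  65] [261.7077 264.0923]
((np.float64(240.5), np.int64(219)), (np.float64(253.0), np.int64(180))) ((np.float64(208.94736842105263), np.int64(209)), (np.float64(219.0), np.int64(170)))
[0.5352 0.0872 0.08  ] [0.6301 0.0892 0.08  ] [0.0949 0.002  0.    ]
[0.5239 0.02   0.176 ] [0.6219 0.0215 0.176 ] [0.0979 0.0014 0.    ]
```

View pics/p3.png

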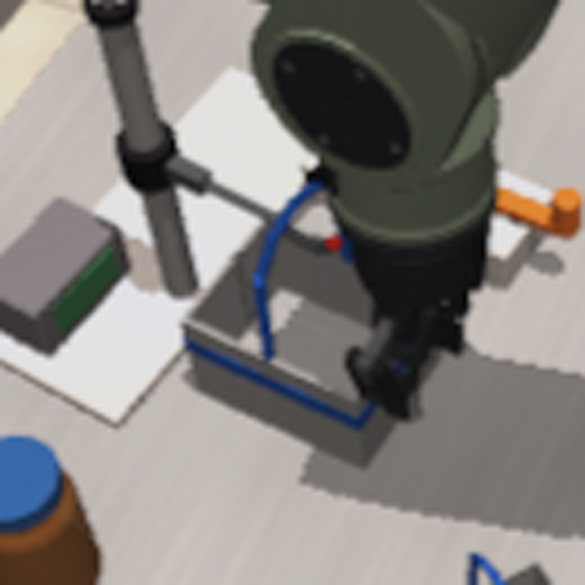

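The bail is over the hook: it moved 96 mm to about (0.627, 0.038), and the red tip shows on the robot side of it at (335,243). I'll back off, rise and go above the handle, then verify.

Request:
{"op": "step_arm", "data": {
  "commands": [
    [0.2,-0.1,0.01,0,0],
    [0.2,-0.25,0.03,0,0],
    [0.2,-0.4,0.04,0,0],
    [0.2,-0.55,0.06,0,0],
    [0.2,-0.6,0.07,0,0]
  ]
}}

```text
clock: 6.65
ee_pos: [0.4842, 0.0423, 0.2049]
ee_rot: [[0.993, -0.114, -0.0], [-0.114, -0.993, 0.0], [-0.0, -0.0, -1.0]]
ft_force: [-0.8, 1.1, -0.1]
gripper_width: 0.0514
gripper_force: 0.0
```

Request:
{"op": "step_arm", "data": {
  "commands": [
    [0.2,0,0,-0.25,0],
    [0.2,0,0,-0.5,0],
    [0.2,0,0,-0.75,0],
    [0.2,0,0,-1,0],
    [0.2,0,0,-1,0]
  ]
}}

```text
clock: 7.28
ee_pos: [0.4853, 0.0424, 0.306]
ee_rot: [[0.993, -0.114, 0.003], [-0.114, -0.993, 0.0], [0.003, -0.001, -1.0]]
ft_force: [0.5, -0.3, 0.0]
gripper_width: 0.0514
gripper_force: 0.0
```

Request:
{"op": "step_arm", "data": {
  "commands": [
    [0.2,0.05,0.2,0,0],
    [0.2,0.1,0.4,0,0],
    [0.2,0.15,0.6,0,0],
    [0.2,0.17,0.75,0,0],
    [0.2,0.17,0.75,0,0]
  ]
}}

```text
clock: 7.9
ee_pos: [0.4932, -0.0349, 0.3044]
ee_rot: [[0.993, -0.116, -0.0], [-0.116, -0.993, -0.0], [-0.0, 0.0, -1.0]]
ft_force: [0.9, 1.1, -1.1]
gripper_width: 0.0512
gripper_force: 0.0
```

Request:
{"op": "step_arm", "data": {
  "commands": [
    [0.2,0.05,0.2,0,0],
    [0.2,0.1,0.4,0,0],
    [0.2,0.15,0.6,0,0],
    [0.2,0.17,0.71,0,0],
    [0.2,0.17,0.71,0,0]
  ]
}}

```text
clock: 8.52
ee_pos: [0.502, -0.1065, 0.3046]
ee_rot: [[0.993, -0.115, -0.0], [-0.115, -0.993, 0.0], [-0.0, -0.0, -1.0]]
ft_force: [0.1, 0.5, 0.2]
gripper_width: 0.0515
gripper_force: 0.0
```

Run:
```python
from h import *
np.set_printoptions(precision=4,suppress=True)
t=read_camera("top");s=read_camera("side")
st=monitor.state();print(st["ee_pos"],st["q"],st["gripper_width"])
for n,im in(("top",t),("side",s)):
  for k,m in masks(im).items():
   for b,ce,_ in blobs(im,m,3):
    if 190<b[0]<300 and 120<b[1]<250: print(n,k,b,ce)
f=lambda x:cv2.resize(x,(400,400),interpolation=cv2.INTER_CUBIC)
cv2.imwrite("pics/p4.png",np.hstack([f(t[110:270,170:330]),f(s[130:290,140:300])])[...,::-1])
```

```text
[ 0.5021 -0.1057  0.3046] [ 0.0625  0.7751  0.1524  1.831  -0.2055  0.5511 -1.3371] 0.051301615260377804
top blue [230 159  31  12  83] [245.0241 161.5783]
top blue [235 189   3   1   3] [236. 189.]
top red [244 169   3   2   5] [245.2 169.6]
side blue [206 170  21  40 141] [213.2695 184.2908]
side blue [226 185   2   3   6] [226.5 186. ]
side blue [191 199  56  26 153] [219.4575 213.6797]
side red [222 183   4   3   9] [223.6667 183.8889]
side orange [258 172  15   8  59] [265.5085 175.4576]
side orange [273 172   6   5  21] [275.619  174.0476]
```

View pics/p4.png

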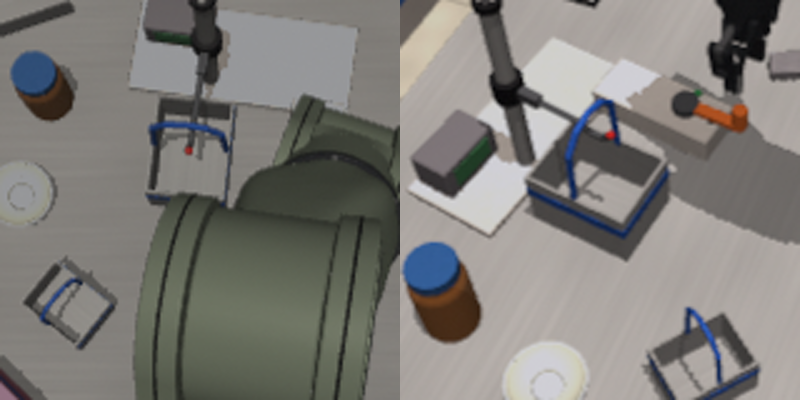

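The view shows the pail with the bail in line with the hook and past the red tip (top (188,150), side (610,135)), and the handle is still lowered. Next I'll lower around the grip and narrow the fingers to cage it.

Request:
{"op": "step_arm", "data": {
  "commands": [
    [0.2,0,-0.06,0,0],
    [0.2,0,-0.06,0.2,0],
    [0.2,0,-0.06,0.4,0],
    [0.2,0,-0.06,0.6,0],
    [0.2,0,-0.06,0.8,0]
  ]
}}

```text
clock: 9.25
ee_pos: [0.5029, -0.0997, 0.2241]
ee_rot: [[0.994, -0.113, 0.0], [-0.113, -0.994, 0.0], [0.0, -0.0, -1.0]]
ft_force: [0.3, -0.1, -0.1]
gripper_width: 0.0513
gripper_force: 0.0
```

Request:
{"op": "step_arm", "data": {
  "commands": [
    [-0.35,0,0,0,0],
    [-0.35,0,0,0,0],
    [-0.35,0,0,0,0],
    [-0.35,0,0,0,0],
    [-0.35,0,0,0,0]
  ],
  "force": 20
}}

```text
clock: 9.88
ee_pos: [0.5028, -0.1007, 0.2249]
ee_rot: [[0.993, -0.114, 0.0], [-0.114, -0.993, 0.0], [0.0, -0.0, -1.0]]
ft_force: [0.1, 0.9, 0.5]
gripper_width: 0.0279
gripper_force: 0.0
```

Run:
```python
from h import *
np.set_printoptions(precision=4,suppress=True)
t=read_camera("top");s=read_camera("side")
print("bail",[plane("top",p,.178) for p in((236,160),(246,160.3),(254,161.5))])
st=monitor.state();print(st["ee_pos"],st["q"],st["gripper_width"],st["ft_force"])
f=lambda x:cv2.resize(x,(560,400),interpolation=cv2.INTER_CUBIC)
cv2.imwrite("pics/p5.png",f(s[130:210,200:312])[...,::-1])
```

```text
bail [array([0.6258, 0.0651, 0.178 ]), array([0.6246, 0.036 , 0.178 ]), array([0.6207, 0.0128, 0.178 ])]
[ 0.5028 -0.1007  0.2248] [ 0.0801  0.9158  0.1026  1.8795 -0.2342  0.3579 -1.3229] 0.02744154071586293 [ 1.0936 -0.6469  0.6807]
```

View pics/p5.png

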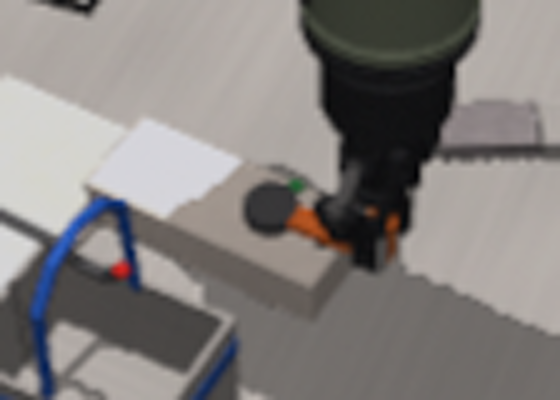

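The orange grip sits between the fingers at (385,220), so I'll throw the handle in 30° steps.

Request:
{"op": "step_arm", "data": {
  "commands": [
    [-0.35,0.004,0.08,0,-0.067],
    [-0.35,0.016,0.156,0,-0.133],
    [-0.35,0.037,0.232,0,-0.2],
    [-0.35,0.065,0.305,0,-0.267],
    [-0.35,0.1,0.375,0,-0.333]
  ]
}}

```text
clock: 10.6
ee_pos: [0.5086, -0.1389, 0.2247]
ee_rot: [[0.916, 0.401, 0.0], [0.401, -0.916, 0.001], [0.001, -0.001, -1.0]]
ft_force: [0.2, 4.1, -0.4]
gripper_width: 0.028
gripper_force: 1.7
```

Request:
{"op": "step_arm", "data": {
  "commands": [
    [-0.35,0.004,0.08,0,-0.067],
    [-0.35,0.016,0.156,0,-0.133],
    [-0.35,0.037,0.232,0,-0.2],
    [-0.35,0.065,0.305,0,-0.267],
    [-0.35,0.1,0.375,0,-0.333]
  ]
}}

```text
clock: 11.22
ee_pos: [0.5325, -0.1693, 0.2246]
ee_rot: [[0.594, 0.805, -0.001], [0.805, -0.594, 0.001], [0.0, -0.001, -1.0]]
ft_force: [-1.6, 3.9, 0.4]
gripper_width: 0.0275
gripper_force: 1.7
```

Request:
{"op": "step_arm", "data": {
  "commands": [
    [-0.35,0.004,0.08,0,-0.067],
    [-0.35,0.016,0.156,0,-0.133],
    [-0.35,0.037,0.232,0,-0.2],
    [-0.35,0.065,0.305,0,-0.267],
    [-0.35,0.1,0.375,0,-0.333]
  ]
}}

```text
clock: 11.85
ee_pos: [0.5683, -0.1838, 0.2245]
ee_rot: [[0.113, 0.994, -0.002], [0.994, -0.113, 0.0], [0.0, -0.002, -1.0]]
ft_force: [-4.3, 3.7, 1.2]
gripper_width: 0.0277
gripper_force: 2.3
```

Run:
```python
from h import *
np.set_printoptions(precision=4,suppress=True)
t=read_camera("top");s=read_camera("side")
st=monitor.state();print(st["clock"],st["ee_pos"],st["q"],st["ft_force"])
for n,im in(("top",t),("side",s)):
  for k,m in masks(im).items():
   for b,ce,_ in blobs(im,m,3):
    if 190<b[0]<310 and 120<b[1]<250: print(n,k,b,ce)
f=lambda x:cv2.resize(x,(400,400),interpolation=cv2.INTER_CUBIC)
cv2.imwrite("pics/p6.png",np.hstack([f(t[110:270,170:330]),f(s[120:250,170:300])])[...,::-1])
```

```text
11.95 [ 0.5686 -0.184   0.2245] [ 0.4068  0.9974 -0.3043  1.5554  0.4253  0.6553 -0.2217] [-0.2242 -0.7798  0.2577]
top blue [230 158  33  12  91] [244.8681 161.    ]
top blue [241 189   5   1   5] [243. 189.]
top blue [254 190   4   1   4] [255.5 190. ]
top blue [261 190   2   2   4] [261.5 190.5]
top red [244 165   2   3   6] [244.5 166. ]
top orange [307 186   7   4  12] [310.     187.4167]
side blue [206 167  22  39 150] [214.0267 181.14  ]
side blue [192 194  56  28 144] [221.0278 210.0833]
side red [221 172   4   3  10] [222.5 173.2]
side orange [264 148   5   4  14] [265.9286 149.5714]
side orange [257 157  10  11  49] [261.5714 161.5102]
```

View pics/p6.png

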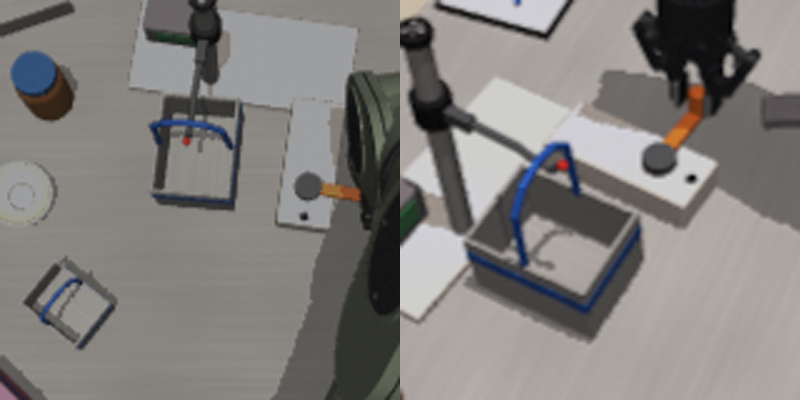

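The pail is lifted and hanging, and the handle is at roughly 86°. The bar is visible at left (345,190). I'll nudge it to the stop.

Request:
{"op": "step_arm", "data": {
  "commands": [
    [-0.35,0,0.02,0,0],
    [-0.35,0,0.04,0,0],
    [-0.35,0,0.06,0,0],
    [-0.35,0,0.08,0,0],
    [-0.35,0,0.08,0,0]
  ]
}}

```text
clock: 12.58
ee_pos: [0.5733, -0.1848, 0.2239]
ee_rot: [[0.118, 0.993, -0.012], [0.993, -0.118, 0.0], [-0.001, -0.012, -1.0]]
ft_force: [-35.4, 4.7, 18.4]
gripper_width: 0.0277
gripper_force: 18.2
```

That's the firm stop, with force at 35 N. Releasing and rising.

Request:
{"op": "step_arm", "data": {
  "commands": [
    [-0.35,0,-0.04,0,0],
    [-0.2,0,-0.07,0,0],
    [0,0,-0.07,0,0],
    [0,0,-0.07,0,0],
    [0,0,-0.07,0,0]
  ]
}}

```text
clock: 13.2
ee_pos: [0.5697, -0.184, 0.2247]
ee_rot: [[0.116, 0.993, 0.0], [0.993, -0.116, 0.0], [0.0, 0.0, -1.0]]
ft_force: [0.7, -0.1, 0.2]
gripper_width: 0.043
gripper_force: 0.0
```

Request:
{"op": "step_arm", "data": {
  "commands": [
    [0,0,0,-0.1,0],
    [0,0,0,-0.3,0],
    [0,0,0,-0.55,0],
    [0,0,0,-0.8,0],
    [0,0,0,-1,0]
  ]
}}

```text
clock: 13.82
ee_pos: [0.5696, -0.184, 0.3264]
ee_rot: [[0.116, 0.993, 0.001], [0.993, -0.116, -0.0], [0.0, 0.001, -1.0]]
ft_force: [0.1, 0.6, -0.1]
gripper_width: 0.0427
gripper_force: 0.0
```

Request:
{"op": "step_arm", "data": {
  "commands": [
    [0,-0.25,0,0,0],
    [0,-0.5,0,0,0],
    [0,-0.75,0,0,0],
    [0,-1,0,0,0],
    [0,-1,0,0,0]
  ]
}}

```text
clock: 14.45
ee_pos: [0.5573, -0.2851, 0.3251]
ee_rot: [[0.119, 0.993, 0.0], [0.993, -0.119, -0.001], [-0.001, 0.0, -1.0]]
ft_force: [-0.9, -0.6, 0.2]
gripper_width: 0.0428
gripper_force: 0.0
```

Request:
{"op": "step_arm", "data": {
  "commands": [
    [0,0,0,0,0],
    [0,0,0,0,0],
    [0,0,0,0,0],
    [0,0,0,0,0],
    [0,0,0,0,0]
  ]
}}

```text
clock: 15.08
ee_pos: [0.558, -0.2832, 0.3247]
ee_rot: [[0.116, 0.993, -0.0], [0.993, -0.116, 0.0], [0.0, -0.0, -1.0]]
ft_force: [0.0, 0.9, 0.8]
gripper_width: 0.0425
gripper_force: 0.0
```

Run:
```python
from h import *
np.set_printoptions(precision=4,suppress=True)
t=read_camera("top");s=read_camera("side")
st=monitor.state();print(st["clock"],st["ee_pos"],st["ft_force"])
for n,im in(("top",t),("side",s)):
  for k,m in masks(im).items():
   for b,ce,_ in blobs(im,m,3):
    if 190<b[0]<330 and 120<b[1]<250: print(n,k,b,ce)
f=lambda x:cv2.resize(x,(400,400),interpolation=cv2.INTER_CUBIC)
cv2.imwrite("pics/p7.png",np.hstack([f(t[110:270,170:330]),f(s[120:250,170:300])])[...,::-1])
```

```text
15.175 [ 0.5579 -0.2833  0.3247] [0.4669 0.0417 0.221 ]
top blue [230 157  32  13  87] [244.4828 160.7011]
top blue [232 188   4   1   4] [233.5 188. ]
top blue [244 189   3   1   3] [245. 189.]
top blue [254 190   4   1   4] [255.5 190. ]
top red [243 165   3   3   6] [244.1667 165.8333]
side blue [206 167  22  39 149] [213.5705 181.349 ]
side blue [192 194  56  28 152] [221.6974 210.1316]
side red [221 172   4   3   9] [222.3333 173.1111]
side orange [264 148   5   4  15] [265.9333 149.6   ]
side orange [257 156  11  12  43] [261.6279 161.4186]
```

View pics/p7.png

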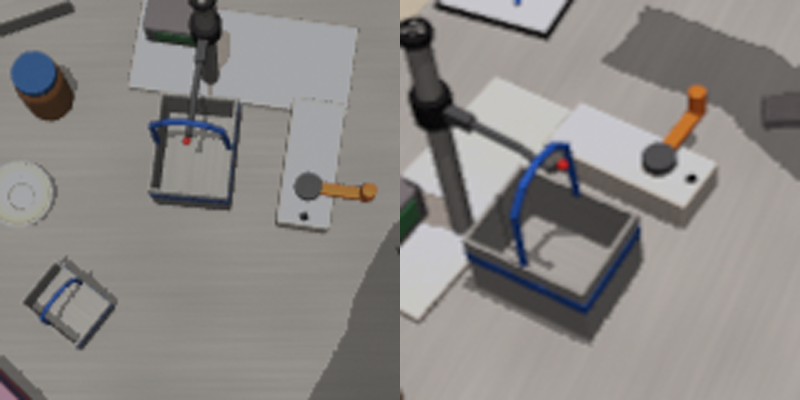

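The handle now points along the hook's −y, and the pail hangs from its bail over a clear shadow. I'll check the lift height numerically, and the pail's stillness between frames.

Run:
```python
from h import *
np.set_printoptions(precision=4,suppress=True)
print("tip",two((244.17,165.83),(222.33,173.11)))
a=plane("top",(170+308/2.5,110+187/2.5),.06);g=plane("top",(170+369/2.5,110+190/2.5),.08);print(a,g,np.degrees(np.arctan2(*(g-a)[1::-1])))
for z in(.178,.19):print("bail",plane("top",(245,158.7),z))
s1=read_camera("side");
import time
for i in range(10): s2=read_camera("side")
m=lambda s:[(b[4],c.round(2)) for b,c,_ in blobs(s,masks(s)["blue"],80) if 190<b[0]<260 and 150<b[1]<240]
print(m(s1),m(s2),np.abs(s1.astype(int)-s2)[150:250,180:260].max())
```

```text
tip (array([0.6028, 0.0402, 0.1924]), np.float64(0.0024800723211223343))
[ 0.5762 -0.1078  0.06  ] [ 0.5672 -0.1821  0.08  ] -96.93479291785351
bail [0.6294 0.0389 0.178 ]
bail [0.6259 0.0383 0.19  ]
[(np.int32(149), array([213.57, 181.35])), (np.int32(154), array([221.92, 210.09]))] [(np.int32(149), array([213.57, 181.35])), (np.int32(152), array([221.64, 210.24]))] 19
```

```bash
python3 -c "
from workcell import *
print(order.sign_off())"
```

```text
the job is handed in; nothing more can be done
None
```

The job is handed in: the large blue-banded pail hangs still by its bail on the fully raised hook (hook tip up 44 mm, lift handle at its stop), the gripper is clear, and the arm was kept away from the jar, dish and brush.

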